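# Push the offcut through the waste hopper's flap

## Robot

A 6-joint arm with a two-finger parallel gripper is mounted at the origin on the work surface. World frame = base frame: x ahead of the robot, y to its left, z up, the work surface at z = 0. Lengths are in mm, angles in rad, forces in N, time in s.
With the tool pointing down it reaches from about 350 to 875 mm from the base axis. Payload 4.2 kg.
Tool frame: the origin (TCP) lies at the very end of the fingers, on their centre line; the grasp point (between the pads) lies 19 mm behind it; z points along the fingers, y is the direction in which the jaws open and shut (so a half turn about z gives the same grasp; the last joint's range is limited). The gripper opens to 85 mm and grips with 20 to 120 N. Pads are 22 mm wide; open, the fingers measure 114 mm over their backs; the gripper's body (76 mm by 85 mm) begins 54 mm behind the grasp point. The pads swing forward as they close: fully open they stand 13 mm farther back than shut.
Start: joints at [-0.892, 0.385, 0.008, 0, -1.194, -0.259], TCP at [254.749, -570.703, 231.312] pointing down, gripper open.
Joint ranges: [-3.14, 3.14], [-1.21, 2.06], [-1.07, 1.41], [-3.16, 2.05], [-2.99, -0.16], [-3.1, 3.1]. Speed limits (rad/s): [2.79, 2.79, 3.14, 3.14, 3.14, 3.14].

## Interface

Orientations are given as a unit quaternion [x, y, z, w].
In Python, from bench import arm, optics, job gives the robot as it stands.
- The arm moves only by the tool send_rows, never from a script. Its argument "steps" is a list that holds one entry, the list of rows, each a list of 5 numbers: the shift along the tool's x, y, z in cm, then the turn about the tool's z in rad, then the opening, from 0 (shut) to 1 (fully open). A call has 1 to 10 rows; each row shifts and turns the pose as measured when the row begins, along the tool's axes as they then stand; what a row does not reach is not made up. A row lasts 1/12 s, in which the tool goes at most 41.7 mm and 7.16 degrees, less where a joint would pass 70% of its speed; a pose out of reach is approached as far as the arm can. A call with a gripper value outside its range is refused whole. The fingers move at their own pace and stop on an object; the grip force is fixed at half the most. Time passes only in rows, so rows that do not move let the fingers close. It gives the time, the measured TCP pose, the force and the opening at its end, in the units of the state.
- arm.read_state(): the state, without advancing time (a new reading comes with each control period).
- optics.get_image(name): name is "scene" or "top" or "wrist"; returns (picture, depth): 420x560x3 uint8, blue, green, red; 420x560 float32, mm along the optical axis (not along the pixel's ray), 0 where there is no reading.
- optics.get_calibration(name): a dict with "K" (3x3 intrinsics, pixels), "k1" (the pictures are not rectified: a ray, as slopes to the right and down, at radius r is drawn at 1 + k1 r^2 times it, then the intrinsics apply), "rvec" (rotation vector, rad) and "tvec" (3), from world to camera coordinates, as OpenCV has them; the wrist camera has in their place "hand_eye" (4x4, takes a point from camera to tool coordinates, whose origin is the TCP and whose axes are the flange's). Camera axes: x right, y down, z forward; pixel columns grow to the right and rows downward; lengths in mm; the calibration is good to about 2 mm. A picture is of the moment at which its call begins: read the wrist's pose just before it. get_calibration takes no time and is no camera call.
- job.job_done(): hands the job in, once; it reports no verdict.
The state is a dict: "clock": time; "joints": joint angles; "joint_vel": joint speeds; "joint_efforts": joint torques, N m; "position": TCP position; "ee_rot": TCP orientation; "contact_force": force on the tool from outside, world axes, zero at the start; "wrist_torque": the same for the moment, N m; "gripper_width": finger opening in mm.
Only numpy, scipy, OpenCV 4.12 (cv2) and the standard library are available. Lean on these libraries where they do the work, as an engineer would, in place of code of your own. Each camera call takes 0.05 s, during which the arm holds its last target. There are 200 camera calls.

## Task

Clear the wooden offcut off the feed tray: with your fingertips push it along the tray against the hopper's hanging flap, so that it opens the flap, slides through and drops down the chute into the bin, then draw your fingers back out so that the flap swings shut. Only push it, do not lift or carry it, and do not ram or wrench the hopper or its flap. Leave the carving knife lying on the tray, and everything on the bench, where it is.

Things in the scene. Friction and masses are not known exactly. Their poses are not given: they have to be found in the camera images.
- hopper: Fixed grey sheet-steel offcut hopper, 274 mm wide, with an aluminium feed tray on its robot side. Origin on the bench (z = 0) below the middle of the flap's hinge line; its +x points from the tray into the hopper (the way to push), +y left, z up. Front wall at hopper x = -12 to -6 mm, back wall at x = 213 mm, bin floor 10 mm above the bench.
- tray (a point): Middle of the feed tray, on top of its bed (hopper x = -120, y = 0, z = 110 mm). The bed is a smooth, slippery flat plate, hopper x from -240 to +30 mm, y from -128 to +128 mm between side lips 20 mm high; the edge toward the robot is open. Two legs under its front corners, otherwise free below.
- throat (a point): Middle of the throat, on top of the bed straight below the hinge line (hopper x = 0, y = 0, z = 110 mm). The throat is an opening in the front wall 204 mm wide (hopper y from -102 to +102) and 77 mm high, up to the lintel's underside at z = 187 mm. Beside it is plain wall up to the roof.
- brink (a point): Inner end of the bed (hopper x = 30, y = 0, z = 110 mm). Beyond it a slippery chute slopes down at 50 degrees to the bin floor. The offcut goes over by itself once its middle is past here, that is, when its tail has been pushed to within about 10 mm of the hinge line; pushing the tail right up to the hinge line is safe.
- roof (a point): Point on the hopper's flat clear-plastic roof (hopper x = 100, y = 0, z = 200 mm), its highest part; nothing stands on it, so a gripper's body may pass above it.
- flap (a joint): Angle of the top-hung aluminium flap in the throat: 0 hanging shut, growing as its lower edge swings inward (hopper +x), up to 1.5 rad; it cannot swing outward. It hangs freely, 60 g, and falls shut by its own weight. Hinge line at hopper x = 0, z = 184 mm; flap 196 mm wide, 70 mm long, 3 mm thick, rolled lower edge 8 mm thick, 4 mm above the bed when shut.
- flap_edge (a point): Middle of the flap's lower edge, 70 mm from the hinge line.
- offcut: Loose stub of pale wood lying flat in the left or right half of the tray: 90 mm long (x), 45 wide (y), 32 thick, about 90 g; origin at the centre of its underside. The square full-width tail (x = -45 mm) faces away from the hopper; at the far end a corner is sawn out, leaving a tongue 25 mm wide, 28 long on the +y side. Its +x points to the hopper, up to 0.35 rad askew.
- knife: Loose carving knife lying in the other half of the tray, dark wooden handle 105 x 28 x 18 mm toward the tray's open front, short steel blade toward the hopper, 170 mm long (x). Origin under its middle. Must stay.
- gouge_a: Loose carving gouge lying on the bench to the left, pale handle, 250 mm long (x, blade at +x), 30 mm thick; origin under its middle. Must stay.
- gouge_b: Loose carving gouge lying on the bench to the left, 230 mm long (x), 28 mm thick; origin under its middle. Must stay.
- gouge_c: Loose carving gouge lying on the bench to the right, 260 mm long (x), 30 mm thick; origin under its middle. Must stay.
- mallet: Loose round carver's mallet standing on its head on the bench to the right, head 82 mm wide, 217 mm tall; origin under its middle. Must stay.
- spoon: Loose half-carved wooden spoon lying on the bench just left of the tray, 200 mm long (x), 48 mm wide, 20 mm thick; origin under its middle. Must stay.
- wax_jar: Loose amber wax jar with a metal lid on the bench to the right, 68 mm wide, 60 mm high; origin under its middle. Must stay.
- blank: Loose squared carving blank lying on the bench to the left, 200 x 55 x 28 mm; origin under its middle. Must stay.

How it is judged (in metres and radians):
On the way:
1. the offcut, on the bed in the throat, holds the flap open (value of joint flap above 0.4 rad and x of offcut in the frame of hopper above -0.06 m and z of offcut in the frame of hopper above 0.09 m), for 0.05 s.
At the end, for the whole second after the job is handed in: The offcut lies at rest in the hopper below the tray bed (its origin more than 50 mm inside the flap's hinge line and less than 85 mm above the bench), the flap hangs shut within 0.06 rad, and the knife and the other loose things are within 30 mm of where they were (x of offcut in the frame of hopper between 0.05 and 0.22 m and z of offcut in the frame of hopper below 0.085 m and linear speed of offcut below 0.02 m/s and value of joint flap below 0.06 rad and distance of each of knife, gouge_a, gouge_b, gouge_c, mallet, spoon, wax_jar, blank from where it was at the start of the episode below 0.03 m); the robot touches nothing.
It fails at once if the offcut is lifted or stood up (its origin more than 30 mm above the tray bed) (height (world z) of offcut above 0.14 m).
It fails at once if the robot presses on the hopper or its flap with more than 40 N (contact force between any of the arm, the fingers and hopper above 40 N).
It fails at once if the carving knife on the tray is moved more than 30 mm (distance of knife from where it was at the start of the episode above 0.03 m).
It fails at once if another loose thing on the bench is moved more than 30 mm (distance of any of gouge_a, gouge_b, gouge_c, mallet, spoon, wax_jar, blank from where it was at the start of the episode above 0.03 m).
It also fails if it takes over 54 s, if anything falls off the work surface, if the arm or the gripper's body presses on something with over 40 N, if the wrist force passes 120 N, or if a joint passes its speed limit or range.

## Working session

There is one attempt and no reset: what is moved stays moved. The work goes in short steps, Python scripts to look and compute and a tool call to move; the robot and the scene stay as the last step left them, time stands still between calls to the robot, and variables do not carry over. Pictures are saved under pics/ and viewed, about 8 in all and at most 12, crops included, and the job is handed in when it is done.

Besides the shell and the picture viewer there is one more tool, called in YAML: its name, and indented under it one key for each argument. send_rows: Moves the arm, as the interface text tells. Its arguments: {"type":"object","properties":{"steps":{"type":"array","items":{"type":"array","items":{"type":"array","items":{"type":"number"}}}}},"required":["steps"]}

```bash
mkdir -p pics
python3 - <<'E'
from bench import arm,optics
import cv2,numpy as np
s=arm.read_state();print(s)
for n in("scene","top"):
    p,d=optics.get_image(n);cv2.imwrite(f"pics/{n}0.png",p);np.savez(f"pics/{n}0.npz",p=p,d=d);print(n,optics.get_calibration(n))
print(optics.get_calibration("wrist"))
E
```

```text
{'clock': 0.0, 'joints': array([-8.92371190e-01,  3.85603492e-01,  6.65130972e-03, -5.00951173e-04,
       -1.19399780e+00, -2.58595786e-01]), 'joint_vel': array([-0.00122881,  0.00284438,  0.00044402, -0.0016613 ,  0.00134612,
       -0.00105983]), 'joint_efforts': array([ 5.54993640e-04, -3.92286837e+01,  1.88393050e+01,  4.18616027e+00,
       -4.77977112e-03, -9.92802342e-06]), 'position': array([ 254.53942701, -570.19514106,  230.20292994]), 'ee_rot': array([-2.08285938e-01,  9.78067357e-01,  1.06591312e-03, -2.78530583e-04]), 'contact_force': array([-1.234276  ,  0.18391013, -0.89007014]), 'wrist_torque': array([-0.00371495,  0.03451143, -0.01356839]), 'gripper_width': 85.26992902423024}
scene {'K': array([[421.62413264,   0.        , 282.50192191],
       [  0.        , 421.62413264, 217.10877469],
       [  0.        ,   0.        ,   1.        ]]), 'k1': -0.06265283330917673, 'rvec': array([ 1.00348631,  2.63164317, -0.81366744]), 'tvec': array([ 413.35747563, -260.30770596, 1795.65964462])}
top {'K': array([[502.33610138,   0.        , 282.16079959],
       [  0.        , 502.33610138, 207.20951249],
       [  0.        ,   0.        ,   1.        ]]), 'k1': -0.03224310041064094, 'rvec': array([ 2.13835001, -2.18094646,  0.12084344]), 'tvec': array([  55.7875332 ,  593.18616751, 1813.87466735])}
{'K': array([[369.80271297,   0.        , 281.27044323],
       [  0.        , 369.80271297, 210.10199734],
       [  0.        ,   0.        ,   1.        ]]), 'k1': -0.09364409229680015, 'hand_eye': array([[ 8.38012056e-04, -9.56544333e-01, -2.91585727e-01,
         7.58050126e+01],
       [ 9.99999456e-01,  6.20731709e-04,  8.37675439e-04,
        -2.72912112e-02],
       [-6.20277188e-04, -2.91586270e-01,  9.56544334e-01,
        -1.42636901e+02],
       [ 0.00000000e+00,  0.00000000e+00,  0.00000000e+00,
         1.00000000e+00]])}
```

View pics/top0.png

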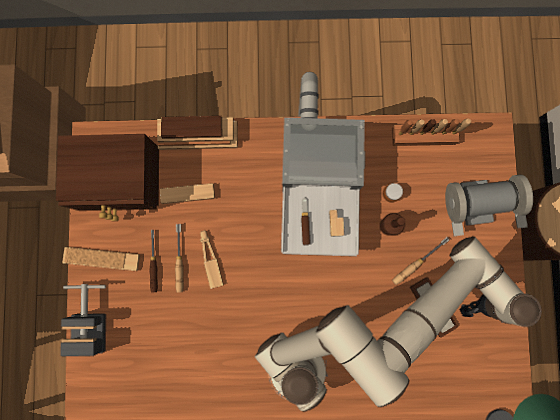

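View pics/scene0.png

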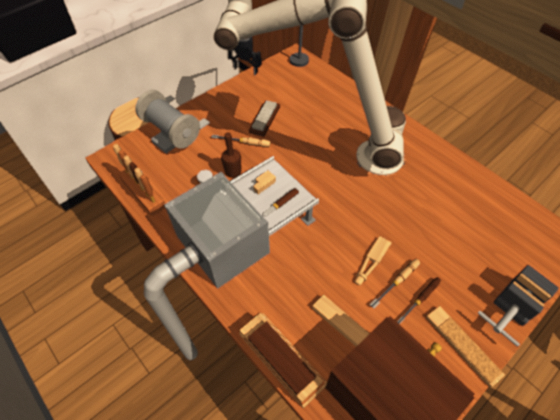

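The top view shows the hopper with its roof from (286,119) to (365,185). Below it is the tray, with its open front edge from about (282,253) to (357,256). The offcut is at (337,222) in the right half, and the knife is at (306,220) in the left half. Next I'll measure these.

```bash
cat > h.py <<'E'
import numpy as np,cv2
from bench import optics,arm
from scipy.spatial.transform import Rotation as R
def pose(n,st=None):
    c=optics.get_calibration(n)
    if n=="wrist":
        T=np.eye(4);T[:3,:3]=R.from_quat(st["ee_rot"]).as_matrix();T[:3,3]=st["position"];M=T@c["hand_eye"]
    else:
        M=np.eye(4);M[:3,:3]=cv2.Rodrigues(c["rvec"])[0];M[:3,3]=c["tvec"];M=np.linalg.inv(M)
    return c,M
def plane(n,px,z,st=None):
    c,M=pose(n,st);px=np.asarray(px,float).reshape(-1,1,2)
    u=cv2.undistortPoints(px,c["K"],np.array([c["k1"],0,0,0,0])).reshape(-1,2)
    d=np.c_[u,np.ones(len(u))]@M[:3,:3].T;o=M[:3,3]
    return o+d*((z-o[2])/d[:,2])[:,None]
E
python3 - <<'E'
from h import *
f=np.load("pics/top0.npz");p=f["p"];d=f["d"]
hsv=cv2.cvtColor(p,cv2.COLOR_BGR2HSV)
m=np.zeros(p.shape[:2],np.uint8);m[185:260,278:362]=1
w=((hsv[...,1]>60)&(hsv[...,0]<30)&(hsv[...,2]>150)).astype(np.uint8)*m
w[:, :322]=0; w[:, 350:]=0; w[:195]=0; w[245:]=0
cs,_=cv2.findContours(w,0,2)
c=max(cs,key=cv2.contourArea);print("offcut",cv2.contourArea(c),c.reshape(-1,2).tolist())
r=cv2.boxPoints(cv2.minAreaRect(c));print(plane("top",r,142).round(0).tolist())
g=((hsv[...,1]<50)&(hsv[...,2]>120)).astype(np.uint8)*m
cs,_=cv2.findContours(g,0,2);c=max(cs,key=cv2.contourArea)
r=cv2.boxPoints(cv2.minAreaRect(c));print("tray",r,plane("top",r,130).round(0).tolist())
print("roof",plane("top",[[286,119],[365,121],[362,187],[284,184]],200).round(0).tolist())
print("spread check depth",d[222,337],d[240,320],d[150,325])
x=p[100:270,260:430];cv2.imwrite("pics/c.png",cv2.resize(x,None,fx=3.5,fy=3.5,interpolation=2))
E
```

```text
offcut 272.0 [[330, 210], [329, 211], [329, 213], [330, 214], [330, 220], [331, 221], [331, 222], [330, 223], [330, 232], [331, 233], [330, 234], [331, 235], [343, 235], [343, 219], [341, 217], [340, 217], [339, 218], [338, 218], [336, 216], [336, 210]]
[[569.0, -118.0, 142.0], [568.0, -167.0, 142.0], [481.0, -164.0, 142.0], [482.0, -116.0, 142.0]]
tray [[280.86343 253.37073]
 [283.04196 183.65756]
 [359.96683 186.06146]
 [357.7883  255.77463]] [[423.0, 51.0, 130.0], [666.0, 39.0, 130.0], [652.0, -230.0, 130.0], [409.0, -214.0, 130.0]]
roof [[878.0, 25.0, 200.0], [866.0, -245.0, 200.0], [638.0, -226.0, 200.0], [653.0, 36.0, 200.0]]
spread check depth 1726.682 1752.7079 1705.5815
```

View pics/c.png

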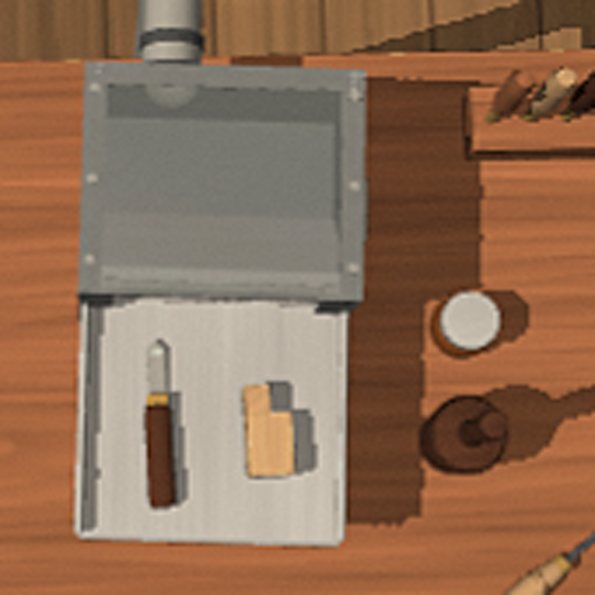

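The crop agrees with the measurements. The offcut has its tongue on the left and lies nearly straight, with its tail at about world (481,-140). The hopper's hinge middle is at about (657,-95) with a yaw of -0.05. The mallet and jar are well to the right of my path.

The tool stays vertical, so I'll push with shut fingers at TCP z of about 133. That keeps the body above the roof and the fingers low enough to touch the wood.

send_rows:
  steps:
    - [[-2.8, 2.8, 0, 0, 0], [-2.8, 2.8, 0, 0, 0], [-2.8, 2.8, 0, 0, 0], [-2.8, 2.8, 0, 0, 0], [-2.8, 2.8, 0, 0, 0], [-2.8, 2.8, 0, 0, 0], [-2.8, 2.8, 0, 0, 0], [-2.8, 2.8, 0, 0, 0], [-2.8, 2.8, 0, 0, 0], [-2.8, 2.8, 0, 0, 0]]

```text
clock: 0.93
position: [397.4, -190.8, 224.1]
ee_rot: [-0.2, 0.98, 0.005, -0.004]
contact_force: [0.8, 0.1, 0.6]
gripper_width: 0.3
```

send_rows:
  steps:
    - [[0, 0, 0, 0.12, 0], [0, 0, 0, 0.12, 0], [0, 0, 0, 0.12, 0], [0, 0, 0, 0.11, 0], [0, 0, 0, 0, 0]]

```text
clock: 1.35
position: [399.5, -181.1, 223.3]
ee_rot: [0.035, 0.999, 0.005, -0.005]
contact_force: [0.3, 0.0, -0.1]
gripper_width: -0.0
```

Run:
```python
from h import *
s=arm.read_state();p,d=optics.get_image("wrist");cv2.imwrite("pics/w1.png",p);np.savez("pics/w1.npz",p=p,d=d,**{k:s[k] for k in("position","ee_rot")})
print(s["position"],s["ee_rot"])
```

```text
[ 399.50255774 -181.09435374  223.25006626] [ 0.03531417  0.99935131  0.00479109 -0.00518775]
```

View pics/w1.png

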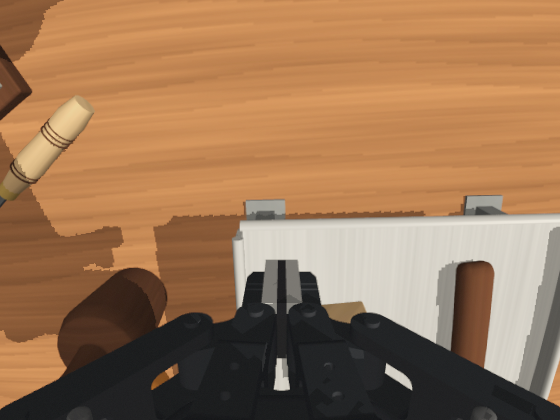

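The wrist view is upside down, with the robot side up. It shows the tray's open edge at row 225 with its right corner at (243,225), and the offcut's tail edge at about (325–365,304), just behind the fingers.

Run:
```python
from h import *
f=np.load("pics/w1.npz");st=dict(position=f["position"],ee_rot=f["ee_rot"]);p=f["p"]
hsv=cv2.cvtColor(p,cv2.COLOR_BGR2HSV)
w=((hsv[...,1]>60)&(hsv[...,0]<30)&(hsv[...,2]>120)).astype(np.uint8);w[:290]=0;w[:,:315]=0;w[:,400:]=0;w[340:]=0
cs,_=cv2.findContours(w,0,2);c=max(cs,key=cv2.contourArea).reshape(-1,2)
xs=np.arange(332,362,3);top=np.array([[x,c[c[:,0]==x][:,1].min()] for x in xs if (c[:,0]==x).any()]);print(top.tolist(),c[:,0].max())
a=plane("wrist",top,142,st);print("tail",a.round(1)[[0,-1]].tolist(),np.arctan(np.polyfit(a[:,1],a[:,0],1)[0]))
# tray front edge
g=((hsv[...,1]<50)&(hsv[...,2]>150)).astype(np.uint8)
e=[[x,np.argmax(g[205:260,x])+205] for x in list(range(295,450,10))+list(range(520,555,8))]
b=plane("wrist",e,110,st);k=np.polyfit(b[:,1],b[:,0],1);print("front edge px",e[0],e[-1],b[0].round(1),b[-1].round(1),"hopper yaw",-np.arctan(k[0]), "rms",np.std(b[:,0]-np.polyval(k,b[:,1])))
print("corner R",plane("wrist",[[243,225],[237,236]],130,st).round(1).tolist())
print("tail corner",plane("wrist",[[c[:,0].max(),304]],142,st).round(1))
```

```text
[[332, 318], [335, 319], [338, 304], [341, 320], [347, 322], [350, 302], [353, 315], [356, 313]] 366
tail [[472.4, -150.3, 142.0], [469.9, -133.4, 142.0]] -0.14128156783690565
front edge px [295, np.int64(220)] [552, np.int64(214)] [ 408.8 -171.2  110. ] [419.   28.4 110. ] hopper yaw -0.049777046848295425 rms 0.22420615024196996
corner R [[403.3, -206.9, 130.0], [410.9, -211.8, 130.0]]
tail corner [[ 463.3 -126.4  142. ]]
```

send_rows:
  steps:
    - [[-1.1, 2.2, 0, -0.02, 0], [-1.1, 2.2, 0, 0, 0], [0, 0, 2.5, 0, 0], [0, 0, 2.5, 0, 0], [0, 0, 1.5, 0, 0], [0, 0, 0, 0, 0]]

```text
clock: 1.9
position: [424.8, -137.1, 157.1]
ee_rot: [0.015, 1.0, 0.005, -0.003]
contact_force: [0.9, -0.3, -0.0]
gripper_width: 0.1
```

send_rows:
  steps:
    - [[0, -0.1, 1.2, 0.02, 0], [0, 0, 1.0, 0, 0], [0, 0, 0, 0, 0], [0, 0, 0, 0, 0]]

```text
clock: 2.23
position: [425.3, -139.0, 135.9]
ee_rot: [0.022, 1.0, 0.004, -0.003]
contact_force: [-0.2, -0.0, 0.0]
gripper_width: -0.7
```

Run:
```python
from h import *
s=arm.read_state();p,d=optics.get_image("top");cv2.imwrite("pics/t2.png",cv2.resize(p[160:290,250:420],None,fx=4,fy=4,interpolation=2))
p,d=optics.get_image("wrist");cv2.imwrite("pics/w2.png",p);print(s["position"],s["ee_rot"],s["contact_force"])
```

```text
[ 425.25746229 -138.98193023  135.85827923] [ 0.02176063  0.99974905  0.00432866 -0.00309559] [-0.20743076 -0.02751047  0.00103596]
```

View pics/w2.png

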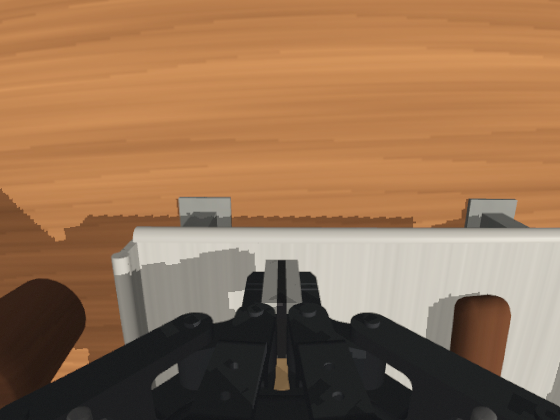

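The wood shows between the fingers at (282,375), so the fingers are centred on the tail. I'll lower slightly and start pushing slowly.

send_rows:
  steps:
    - [[-1, 0, 0.4, 0, 0], [-1, 0, 0, 0, 0], [-1, 0, 0, 0, 0], [-1, 0, 0, 0, 0], [-1, 0, 0, 0, 0], [-1, 0, 0, 0, 0], [-1, 0, 0, 0, 0], [-1, 0, 0, 0, 0]]

```text
clock: 3.0
position: [515.5, -143.0, 134.7]
ee_rot: [0.021, 1.0, 0.004, 0.0]
contact_force: [-0.2, 0.0, -0.4]
gripper_width: 0.2
```

send_rows:
  steps:
    - [[0, 0, 0.2, 0, 0], [0, 0, 0, 0, 0]]

```text
clock: 3.17
position: [519.2, -143.2, 132.1]
ee_rot: [0.021, 1.0, 0.004, 0.001]
contact_force: [0.2, -0.3, -0.3]
gripper_width: 0.2
```

Run:
```python
from h import *
s=arm.read_state();p,d=optics.get_image("top");cv2.imwrite("pics/t3.png",cv2.resize(p[150:290,250:420],None,fx=4,fy=4,interpolation=2));print(s["position"],s["contact_force"])
```

```text
[ 519.16174597 -143.15902725  132.08623265] [ 0.19938753 -0.33434875 -0.3331442 ]
```

View pics/t3.png

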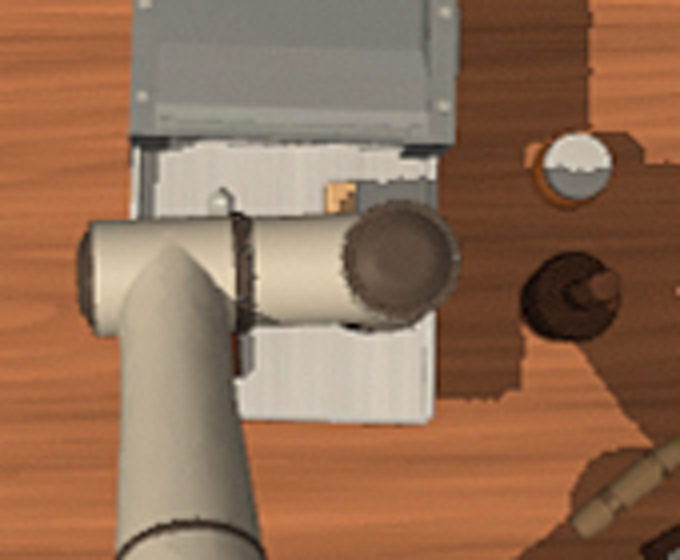

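The tongue tip is at crop (340,182), which is about x = 621. That puts the tail about 12 mm ahead of the TCP, so the fingers are in contact and the offcut is straight. I'll keep pushing slowly under the flap.

send_rows:
  steps:
    - [[-0.8, 0, 0, 0, 0], [-0.8, 0, 0, 0, 0], [-0.8, 0, 0, 0, 0], [-0.8, 0, 0, 0, 0], [-0.8, 0, 0, 0, 0], [-0.8, 0, 0, 0, 0], [0, 0, 0, 0, 0]]

```text
clock: 3.8
position: [571.2, -145.5, 132.4]
ee_rot: [0.02, 1.0, 0.004, 0.001]
contact_force: [0.6, 0.6, -0.5]
gripper_width: -0.5
```

Run:
```python
from h import *
s=arm.read_state();p,d=optics.get_image("top");cv2.imwrite("pics/t4.png",cv2.resize(p[130:270,250:420],None,fx=4,fy=4,interpolation=2));print(s["position"],s["ee_rot"],s["contact_force"])
```

```text
[ 571.24132333 -145.45698774  132.44245696] [2.04854869e-02 9.99782509e-01 3.81233578e-03 8.63849190e-04] [ 0.55472502  0.61050511 -0.46534231]
```

View pics/t4.png

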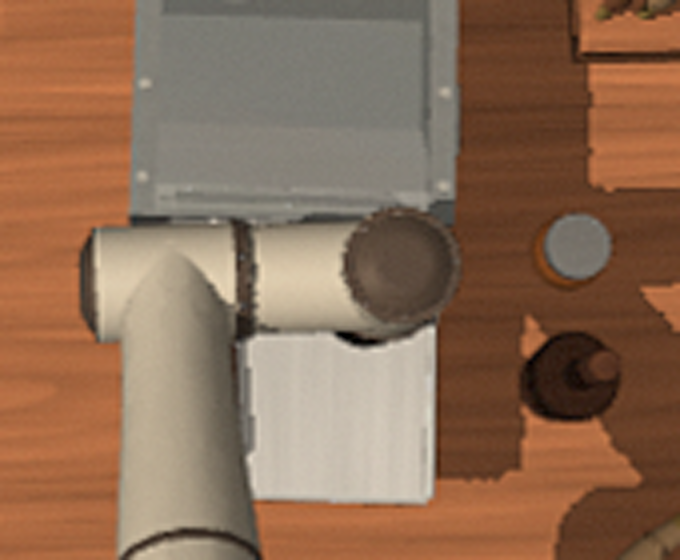

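The body is aligned and the offcut is under the flap, with its tail at about hopper x = -70. The lintel stops vertical fingers at about x = -12, just short of the tipping point. So I'll finish with a brisk stroke that stops well before the wall and let the offcut slide on across the slippery bed.

send_rows:
  steps:
    - [[-0.8, 0, 0, 0, 0], [0, 0, 0, 0, 0], [-2.8, 0, 0, 0, 0], [0, 0, 0, 0, 0], [0, 0, 0, 0, 0]]

```text
clock: 4.27
position: [605.5, -146.8, 131.3]
ee_rot: [0.021, 1.0, 0.004, -0.002]
contact_force: [-0.2, -0.7, -0.8]
gripper_width: 0.1
```

Run:
```python
from h import *
s=arm.read_state();p,d=optics.get_image("top");np.savez("pics/t5.npz",p=p,d=d);q,_=optics.get_image("scene");cv2.imwrite("pics/t5.png",np.vstack([cv2.resize(p[110:200,270:380],(660,360)),cv2.resize(q[150:290,140:330],(660,240))]));print(s["position"],s["contact_force"])
```

```text
[ 605.5389155  -146.8333347   131.27423424] [-0.23509409 -0.67902073 -0.75069283]
```

View pics/t5.png

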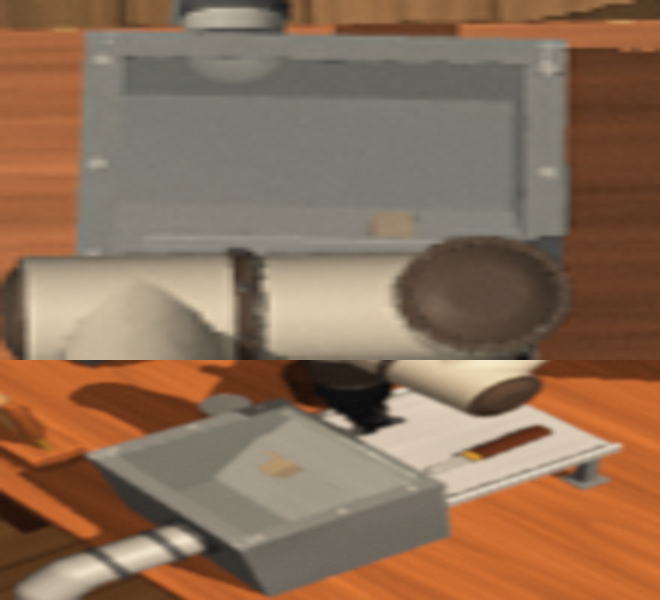

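The offcut's head shows through the roof at crop (392,215), which is about x = 730. The tail is therefore near the hinge line. I'll wait a moment to see whether it goes over.

send_rows:
  steps:
    - [[0, 0, 0, 0, 0], [0, 0, 0, 0, 0], [0, 0, 0, 0, 0], [0, 0, 0, 0, 0]]

```text
clock: 4.7
position: [604.5, -146.8, 132.4]
ee_rot: [0.021, 1.0, 0.004, -0.001]
contact_force: [0.5, -0.4, 0.1]
gripper_width: -0.0
```

Run:
```python
from h import *
q=optics.get_image("top")[0];p0=np.load("pics/t5.npz")["p"];b=np.load("pics/top0.npz")["p"]
for p in(p0,q):
    m=(cv2.absdiff(p,b).max(2)>12).astype(np.uint8);m[:115]=0;m[167:]=0;m[:,:295]=0;m[:,358:]=0
    n,l,st,ce=cv2.connectedComponentsWithStats(m);print([ (st[i].tolist(),ce[i].round(1).tolist()) for i in range(1,n) if st[i][4]>8])
s=arm.read_state();print(s["position"])
```

```text
[([331, 163, 8, 4, 29], [334.9, 164.6])]
[([332, 158, 13, 9, 88], [337.4, 162.7])]
[ 604.55836105 -146.81687382  132.4125079 ]
```

It is still moving inward. I'll draw the fingers back while it slides, then look again.

send_rows:
  steps:
    - [[0.8, 0, 0, 0, 0], [1.5, 0, 0, 0, 0], [2, 0, 0, 0, 0], [2.5, 0, 0, 0, 0], [2.5, 0, 0, 0, 0], [2.5, 0, 0, 0, 0], [2.5, 0, 0, 0, 0], [2.5, 0, 0, 0, 0], [1, 0, 0, 0, 0], [0, 0, 0, 0, 0]]

```text
clock: 5.58
position: [412.4, -139.1, 131.6]
ee_rot: [0.021, 1.0, 0.005, -0.001]
contact_force: [0.4, 0.2, -0.0]
gripper_width: -0.2
```

Run:
```python
from h import *
p=optics.get_image("top")[0];b=np.load("pics/top0.npz")["p"];q=optics.get_image("scene")[0]
m=(cv2.absdiff(p,b).max(2)>12).astype(np.uint8);m[:115]=0;m[182:]=0;m[:,:295]=0;m[:,358:]=0
n,l,st,ce=cv2.connectedComponentsWithStats(m);print([ (st[i].tolist(),ce[i].round(1).tolist()) for i in range(1,n) if st[i][4]>8])
cv2.imwrite("pics/t6.png",np.vstack([cv2.resize(p[110:200,270:380],(660,360)),cv2.resize(q[150:290,140:330],(660,240))]))
```

```text
[([333, 135, 14, 25, 286], [338.5, 148.2])]
```

View pics/t6.png

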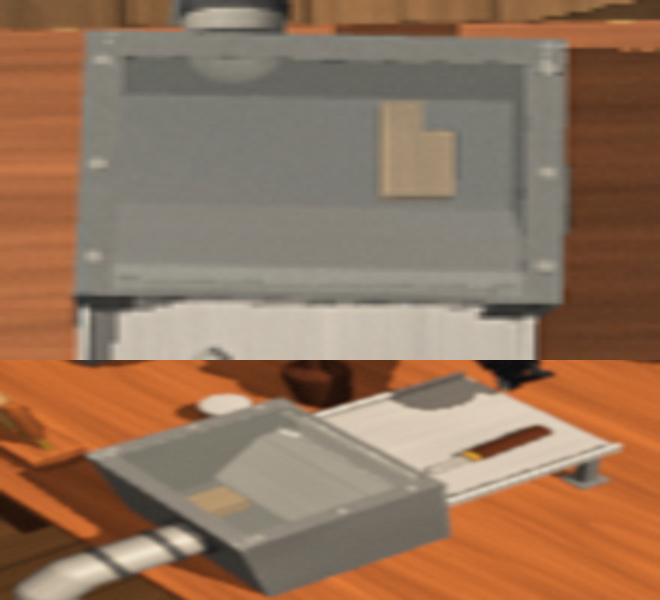

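The offcut lies flat on the bin floor at crop (418,150), clear of the chute. The throat looks closed and the knife has not visibly moved. I'll raise the arm clear, let everything settle, and check the numbers.

send_rows:
  steps:
    - [[1, 0, -2.5, 0, 0], [1, 0, -2.5, 0, 0], [1, 0, -2.5, 0, 0], [1, 0, -2, 0, 0], [0, 0, 0, 0, 0], [0, 0, 0, 0, 0], [0, 0, 0, 0, 0], [0, 0, 0, 0, 0], [0, 0, 0, 0, 0], [0, 0, 0, 0, 0]]

```text
clock: 6.52
position: [382.3, -138.5, 229.7]
ee_rot: [0.02, 1.0, 0.003, -0.001]
contact_force: [0.7, 0.1, -0.4]
gripper_width: -0.1
```

Run:
```python
from h import *
b=np.load("pics/scene0.npz")["p"];p=optics.get_image("scene")[0]
t=optics.get_image("top")[0];tb=np.load("pics/top0.npz")["p"]
m=(cv2.absdiff(t,tb).max(2)>12).astype(np.uint8);m[:115]=0;m[182:]=0;m[:,:295]=0;m[:,358:]=0
n,l,st,ce=cv2.connectedComponentsWithStats(m);c=[ce[i] for i in range(1,n) if st[i][4]>8];print(c)
w=plane("top",c[:1],42)[0];d=w-[655,-95,0];print("offcut hopper x,y",d[0]*.9988-d[1]*.05,d[1]*.9988+d[0]*.05)
# handle of the knife (dark brown) in scene, before / after
for q in(b,p):
    h=cv2.cvtColor(q[185:220,265:305],cv2.COLOR_BGR2HSV);k=((h[...,1]>100)&(h[...,2]<120)&(h[...,0]<25)).astype(np.uint8);n,l,s2,c2=cv2.connectedComponentsWithStats(k);i=1+np.argmax(s2[1:,4]);print("knife",c2[i],s2[i][4])
dd=(cv2.absdiff(p,b).max(2)>40).astype(np.uint8);n,l,st,ce=cv2.connectedComponentsWithStats(dd);print([(st[i].tolist()) for i in range(1,n) if st[i][4]>25])
print(arm.read_state()["contact_force"])
```

```text
[array([338.55052265, 148.23344948])]
offcut hopper x,y 158.27785507747745 -66.93394813283956
knife [21.35862069 12.17931034] 145
knife [21.46206897 12.09655172] 145
[[213, 0, 114, 76, 3501], [328, 0, 40, 39, 733], [369, 0, 54, 68, 1967], [418, 0, 11, 8, 45], [438, 0, 35, 27, 309], [438, 21, 21, 9, 40], [232, 29, 231, 148, 12562], [345, 31, 23, 25, 259], [176, 92, 64, 39, 1412], [165, 95, 10, 8, 47], [343, 119, 28, 21, 192], [140, 121, 8, 6, 32], [193, 132, 34, 26, 503], [232, 141, 24, 32, 358], [249, 170, 27, 24, 375], [195, 225, 15, 13, 114]]
[-0.31866058  0.61860953  0.30536011]
```

```bash
python3 -c "
from bench import job;print(job.job_done())"
```

```text
the job is handed in; nothing more can be done
None
```

The offcut is in the bin, and I handed the job in at about 6.5 s of the 54 s allowed; no verdict is reported back. I pushed it slowly along the tray with the shut fingertips until it was under the flap. I finished with one short brisk stroke that stopped about 25 mm before the front wall, because vertical fingers cannot reach past the lintel. It slid on by itself, went over the brink and down the chute, and I drew the fingers back and up.

**Last checks**
- **Offcut:** it lies flat at about hopper x = 158 mm, y = -67 mm. Two pictures about 1 s apart gave the same place, so it is at rest.
- **Knife:** its handle is within about 0.1 pixel of where it started.
- **Contact:** forces stayed under about 2 N in every reading, and the robot touches nothing.

**Less certain**
- **Flap:** I judged it shut only by eye, since the throat looked closed in the last picture. I did not measure its angle at any point, so the "held open above 0.4 rad" step is also inferred, from the offcut's thickness under the flap.
- **Other loose things:** I did not measure them one by one. A before-and-after picture comparison showed changes around the robot, its shadows and the offcut. One small patch near the mallet I took to be shadow; the gripper stayed well over 100 mm from the mallet.
- **Tail position:** the wrist camera's first estimate was about 10–17 mm off the top view. I used the top view, and the contact point confirmed it.

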